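Clamp the drying-rail hook over the bowl and hang the drainer basket

TASK

Push the loose hook block along the drying rail until its hook is over the middle of the bowl, and turn its clamp bar clockwise until fully tight. Then hang the drainer basket by its handle on both prongs of the hook so that it can drip into the bowl. Leave the bowl and the other things on the counter where they are.

Things in the scene. Friction and masses are not known exactly. Their poses are not given: they have to be found in the camera images.
- bowl: Open round bowl, 150 mm across at the rim, 60 mm tall, standing on the counter below the left or right part of the rail; origin: centre of its underside.
- basket: Steel drainer basket, an open box 75 mm (its x) by 120 mm (its y) by 50 mm tall, 0.15 to 0.31 kg, with a stiff flat-bar arched handle (bail) over the top. Stands left or right in front of the rail, where a mug stands on the other side. Origin: centre of its underside; z up, y along the handle's top bar.
- bail (a point): Middle of the basket's handle: a flat steel bar, 14 mm wide (basket x), 12 mm thick, straight, 122 mm long along the basket's y, its centre 140 mm above the basket's underside and 90 mm above its rim. Upright legs at both ends.
- rail: Fixed drying rail on the counter: square steel bar 24 mm thick, 450 mm long along its y, bar centre 215 mm above the counter, on two posts at y = -235 and +235 mm (236 mm tall). Origin: on the counter below the middle of the bar. x points away from the robot (turned up to about 0.15 rad), z up.
- carriage (a joint): Position (m) of the white hook block along the rail's y, 0 mid-rail, stops at +-0.14. Loose, it slides with about 6 N and stays where left; the tight clamp holds it against 15 N. Block 110 mm long along the rail, from rail x -55 mm (robot side of the bar's centre line) to +30 mm, heights 185 to 245 mm; push its flat ends. A splash plate flush with its front, 100 mm long, hangs to height 110 mm.
- hook (a point): Where the hung handle bar's centre rests; moves with the block. Two prongs 10 mm wide, 42 mm either side of it, reach toward the robot from the block's front face (42 mm behind this point): flat for 24 mm under this point, rising gently behind, upturned in front to tips 31 mm nearer the robot and 21 mm higher. 97 mm in front of the rail bar's centre line, 240 mm above the counter. Axes as rail's.
- clamp (a joint): Angle (rad) of the clamp bar on top of the block: about 0 to 0.3 = loose (bar across the rail), grows clockwise seen from above, bites from about 0.7 and is fully tight at the stop at 1.5 (bar along the rail). Turning takes about 0.12 to 0.25 N m; it stays where it is left.
- clamp_bar (a point): Centre of the black clamp bar (100 mm long, 14 mm wide, 25 mm tall) on its turning axis, above the rail bar's centre line at the middle of the block; bar from 263 to 288 mm above the counter, 18 mm of air under its ends. Its x axis runs along the bar, its z up.
- clamp_nose (a point): End of the clamp bar that points to the robot (rail -x) when the clamp is loose; in tightening it moves toward the rail's +y.
- plate: Bystander: soup plate, 156 mm across, 22 mm tall, stands beside the bowl below the rail; origin: centre of its underside.
- mug: Bystander: mug, 80 mm across, 90 mm tall, side handle; origin: centre of its underside.
- oil: Bystander: oil bottle, 68 mm across, 200 mm tall; origin: centre of its underside.
- jar: Bystander: storage jar, 84 mm across, 110 mm tall, behind the rail; origin: centre of its underside.
- sauce: Bystander: sauce bottle, 60 mm across, 170 mm tall; origin: centre of its underside.
- can: Bystander: can, 74 mm across, 100 mm tall, behind the rail; origin: centre of its underside.
- spatula: Bystander: flat spatula, 240 mm long, lying in front of the rail; origin: centre of its length, on the underside.
Mind the look-alikes: they are no part of the job. Leave any orange look-alike of the basket alone. What is shaped like the bowl but brown or turquoise is not meant.

How it is judged:
On the way, in this order (a step that is already met when the one before it is completed fails the run):
1. the hook stands over the middle of the bowl, the block at rest and the clamp still loose (y of bowl in the frame of hook between -0.025 and 0.025 m and velocity of joint carriage between -0.01 and 0.01 m/s and value of joint clamp below 0.6 rad), for 0.2 s.
2. the clamp is tight with the hook over the middle of the bowl (y of bowl in the frame of hook between -0.025 and 0.025 m and value of joint clamp above 1.2 rad), for 0.2 s.
At the end, for the whole second after the job is handed in: The basket hangs nearly still (under 0.1 m/s) on both prongs, handle within 20 mm across, 30 mm along, 12 mm in height of the rest point and 0.2 rad of the rail's line, tilted under 0.25 rad; the hook is within 25 mm of the bowl's middle along the rail; the clamp is past 1.2 rad (all of step 2 and x of bail in the frame of hook between -0.02 and 0.02 m and y of bail in the frame of hook between -0.03 and 0.03 m and z of bail in the frame of hook between -0.012 and 0.012 m and angle between the y axis of basket and the y axis of hook, either way round below 0.2 rad and angle between basket's own z axis and vertical below 0.25 rad and linear speed of basket below 0.1 m/s); the robot touches nothing.
It fails at once if the bowl is shifted by more than 20 mm (distance of bowl from where it was at the start of the episode above 0.02 m).
It fails at once if another thing on the counter is shifted by more than 40 mm (distance of any of plate, mug, oil, jar, sauce, can, spatula from where it was at the start of the episode above 0.04 m).
It also fails if it takes over 67 s, if anything falls off the work surface, if the arm or the gripper's body presses on something with over 40 N, if the wrist force passes 120 N, or if a joint passes its speed limit or range.

ROBOT

A 7-joint arm with a two-finger parallel gripper is mounted at the origin on the work surface. World frame = base frame: x ahead of the robot, y to its left, z up, the work surface at z = 0. Lengths are in m, angles in rad, forces in N, time in s.
With the tool pointing down it reaches from about 0.425 to 0.875 m from the base axis. Payload 4.7 kg.
Tool frame: the origin (TCP) lies between the finger pads; the fingertips stand 11 mm ahead of it and the grasp point (between the pads) lies 8 mm behind it; z points along the fingers, y is the line along which they close (so a half turn about z gives the same grasp; the last joint's range is limited). The gripper opens to 87 mm and grips with 3 to 60 N. Pads are 19 mm wide; open, the fingers measure 117 mm over their backs; the gripper's body (75 mm by 190 mm) begins 51 mm behind the grasp point.
Start: joints at [-1.189, 0.321, -0.07, 1.45, 0.023, 1.371, -0.057], TCP at [0.234, 0.607, 0.234] pointing down, gripper open.
Joint ranges: [-2.86, 2.86], [-0.3, 2.09], [-1.38, 1.24], [0.06, 2.45], [-1.56, 4.7], [0.09, 2.05], [-2.69, 2.69]. Speed limits (rad/s): [2.57, 2.57, 3.14, 3.14, 3.14, 3.14, 3.14].

INTERFACE

Orientations are given as a rotation vector (axis times angle).
In Python, from bench import ctrl gives the robot as it stands. The module is installed in compiled form; this text tells all that it offers.
- The arm moves only by the shell command python3 -m inch 'ROWS' [FORCE]. ROWS is JSON, a list of rows, each an object with "slide": the shift along the tool's x, y, z scaled (see below), a list of three; "angular": the turn, a rotation vector about the tool's x, y, z scaled (see below), a list of three; "claw": the opening, from -1 (shut) to 1 (fully open). In form: [{"slide": [tx, ty, tz], "angular": [rx, ry, rz], "claw": claw}, ...]. A call has 1 to 10 rows; each row is the pose to reach, as a shift and turn from the pose commanded when the call began, along the tool's axes at that moment; what a row does not reach only later rows make up. The controller multiplies each number of a shift by 0.25 m and each number of a turn by 30 degrees. A row lasts 1/10 s, in which the tool goes at most 50 mm and 8.59 degrees, less where a joint would pass 70% of its speed; a pose out of reach is approached as far as the arm can. A call with a number of a shift or a turn outside -1 to 1 is refused whole. A call with a gripper value outside its range is refused whole. The fingers move at their own pace and stop on an object; FORCE is the grip in N (left out, the last holds). Time passes only in rows, so rows that repeat a pose let the fingers close. It gives the time, the measured TCP pose, the force, the opening and the grip force at its end, in the units of the state.
- ctrl.get_state(): the state, without advancing time (a new reading comes with each control period).
- ctrl.get_image(name): name is "scene" or "top"; returns a dict with "color" (480x640x3 uint8, red, green, blue), "depth" (480x640 float32, m along the optical axis (not along the pixel's ray), 0 where there is no reading), "camera_matrix" (3x3 intrinsics, pixels), "dist_coeffs" ([k1, k2, p1, p2, k3] as OpenCV has them; the pictures are not rectified), "extrinsics" (4x4, takes a point from camera to world coordinates). Camera axes: x right, y up, looking along -z (the intrinsics and any distortion apply to the point x, -y, -z); pixel columns grow to the right and rows downward; lengths in m; the calibration is good to about 2 mm. A picture is of the moment at which its call begins.
- ctrl.close_job(): hands the job in; it is judged then, once.
Trained networks look in the newest picture that a camera, given by its name, has taken for a name from the list of things; names that differ only in an ending like _2 or _b are one class to them, and where a whole thing is asked for, a point or a joint stands for the part that bears it (a point fixed in the world has none). Each returns a list of dicts, best first, with "confidence" (0 to 1); they miss things now and then, are a little off and sometimes report something else, mostly with a low value. They report only what shows in the picture. A call takes as long as a camera call. They do not tell look-alikes from the thing itself.
- ctrl.find_in(query, camera): "bbox" ([centre column, centre row, width, height] in pixels, round what is visible of it).
- ctrl.outline_of(query, camera): "mask" (480x640 bool, what is visible of it) and "bbox" ([centre column, centre row, width, height] in pixels, round what is visible of it).
The state is a dict: "time": time; "joint_positions": joint angles; "qd": joint speeds; "joint_torque": joint torques, N m; "position": TCP position; "tool_rot": TCP orientation; "ft_force": force on the tool from outside, world axes, zero at the start; "torque": the same for the moment, N m; "grip_width": opening from 0.0 (shut) to 1.0 (fully open); "grip_force": force on a finger pad.
Only numpy, scipy, OpenCV 4.12 (cv2) and the standard library are available. Lean on these libraries where they do the work, as an engineer would, in place of code of your own. Each camera call takes 0.05 s, during which the arm holds its last target. There are 200 camera calls.

## Working session

There is one attempt and no reset: what is moved stays moved. The work goes in short steps, Python scripts to look and compute and a shell command to move; the robot and the scene stay as the last step left them, time stands still between calls to the robot, and variables do not carry over. Pictures are saved under pics/ and viewed, at most 10 in all, crops included, and the job is handed in when it is done.

```bash
mkdir -p pics
cat > h.py <<'E'
import numpy as np, cv2, json
from scipy.spatial.transform import Rotation as R
from bench import ctrl
def cloud(im):
    K=np.array(im["camera_matrix"],float);D=np.array(im["dist_coeffs"],float);T=np.array(im["extrinsics"])
    d=im["depth"];h,w=d.shape
    u,v=np.meshgrid(np.arange(w),np.arange(h))
    p=cv2.undistortPoints(np.stack([u,v],-1).reshape(-1,1,2).astype(np.float64),K,D).reshape(h,w,2)
    P=np.stack([p[...,0]*d,-p[...,1]*d,-d,np.ones_like(d)],-1)@T.T
    P=P[...,:3];P[d<=0]=np.nan
    return P
def save(im,n): cv2.imwrite("pics/"+n,im["color"][...,::-1])
E
python3 - <<'E'
from h import *
s=ctrl.get_state();print({k:np.round(v,3).tolist() for k,v in s.items()})
for c in("scene","top"):
    im=ctrl.get_image(c);save(im,c+"0.png");np.savez(c+"0.npz",P=cloud(im),color=im["color"])
    print(c,np.round(im["extrinsics"],2).tolist())
    P=cloud(im)
    for q in("bowl","basket","bail","rail","carriage","clamp_bar","hook","plate","mug","oil","sauce","spatula"):
        for r in ctrl.outline_of(q,c)[:3]:
            m=r["mask"];X=P[m];X=X[~np.isnan(X[:,0])]
            if len(X):print(q,round(r["confidence"],2),np.round(r["bbox"]).tolist(),np.round(np.median(X,0),3).tolist(),np.round(np.percentile(X,2,axis=0),3).tolist(),np.round(np.percentile(X,98,axis=0),3).tolist())
E
```

```text
{'time': 0.0, 'joint_positions': [-1.189, 0.322, -0.07, 1.452, 0.023, 1.371, -0.057], 'qd': [0.001, -0.0, -0.001, 0.001, 0.0, 0.0, 0.001], 'joint_torque': [0.001, -49.131, -0.404, -31.253, -0.064, 0.044, 0.0], 'position': [0.234, 0.606, 0.232], 'tool_rot': [-0.574, -3.088, 0.003], 'ft_force': [-0.458, 0.634, 0.213], 'torque': [0.007, 0.001, -0.04], 'grip_force': 0.0, 'grip_width': 1.001}
scene [[-0.48, -0.73, 0.48, 1.21], [0.87, -0.4, 0.28, 0.4], [-0.01, 0.55, 0.83, 1.42], [0.0, 0.0, 0.0, 1.0]]
bowl 0.94 [158.0, 288.0, 54.0, 50.0] [0.706, -0.394, 0.025] [0.649, -0.443, 0.001] [0.78, -0.309, 0.062]
bowl 0.87 [276.0, 286.0, 57.0, 38.0] [0.532, -0.142, 0.05] [0.486, -0.182, -0.0] [0.636, 0.0, 0.284]
bowl 0.75 [386.0, 271.0, 54.0, 43.0] [0.347, 0.138, 0.027] [0.297, 0.076, 0.001] [0.435, 0.208, 0.063]
basket 0.84 [248.0, 211.0, 47.0, 57.0] [0.385, -0.316, 0.031] [0.312, -0.395, -0.003] [0.425, -0.246, 0.148]
basket 0.7 [213.0, 245.0, 48.0, 53.0] [0.524, -0.335, 0.025] [0.459, -0.427, -0.004] [0.569, -0.266, 0.147]
basket 0.68 [286.0, 184.0, 48.0, 57.0] [0.233, -0.263, 0.033] [0.193, -0.3
[... 3331 characters left out ...]
] [0.418, 0.339, 0.023] [0.381, 0.294, -0.0] [0.475, 0.368, 0.093]
mug 0.64 [322.0, 172.0, 12.0, 42.0] [0.682, -0.008, 0.289] [0.636, -0.022, 0.242] [0.73, 0.005, 0.295]
oil 0.55 [152.0, 210.0, 38.0, 25.0] [0.589, 0.486, 0.132] [0.564, 0.469, 0.017] [0.624, 0.52, 0.203]
sauce 0.97 [486.0, 206.0, 32.0, 24.0] [0.628, -0.508, 0.111] [0.604, -0.541, 0.004] [0.662, -0.491, 0.173]
spatula 0.88 [315.0, 280.0, 20.0, 78.0] [0.341, -0.011, 0.005] [0.278, -0.039, -0.004] [0.506, 0.021, 0.024]
spatula 0.72 [336.0, 156.0, 18.0, 26.0] [0.769, -0.049, 0.1] [0.747, -0.078, 0.088] [0.798, -0.022, 0.108]
spatula 0.55 [321.0, 171.0, 12.0, 39.0] [0.68, -0.008, 0.289] [0.635, -0.022, 0.243] [0.729, 0.007, 0.295]
```

Run:
```python
import cv2
a=cv2.imread("pics/top0.png")[120:400,120:520]
cv2.imwrite("pics/crop1.png",cv2.resize(a,None,fx=2,fy=2,interpolation=cv2.INTER_CUBIC))
```

```text
(no output)
```

View pics/scene0.png

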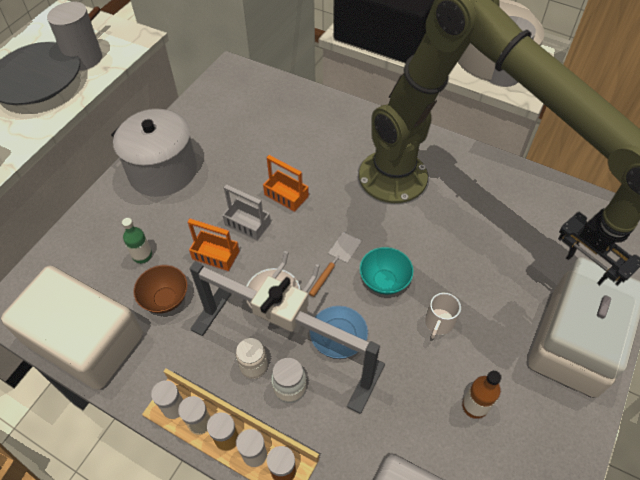

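View pics/crop1.png

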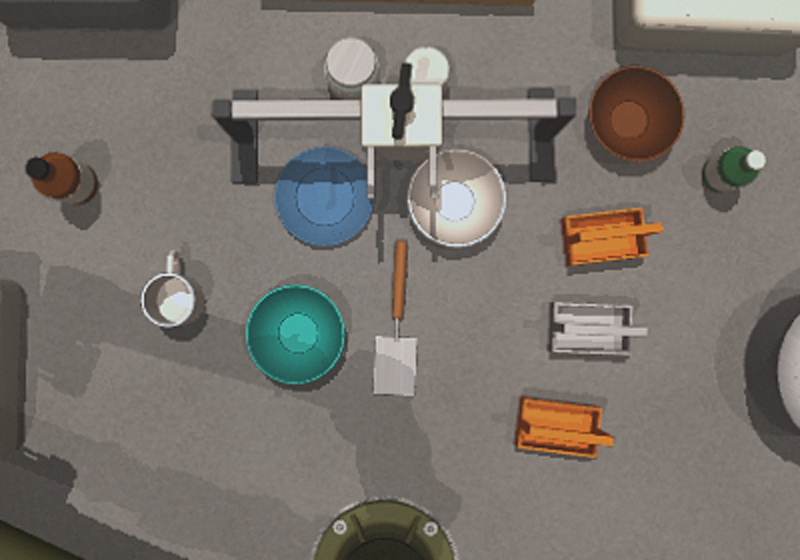

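Scene: the white bowl is at scene (276,286) / top (349,217). Its look-alikes are brown (158,288) and turquoise (386,271). The grey basket is at scene (246,213) / top (421,283), with orange look-alikes at scene (213,245) and (286,184). The crop confirms that the middle, grey basket and the white bowl under the rail are the right ones. Next I'll measure them precisely.

```bash
cat > meas.py <<'E'
from h import *
from scipy.optimize import least_squares
def circ(X,r):
    f=lambda p:np.hypot(X[:,0]-p[0],X[:,1]-p[1])-r
    return least_squares(f,X[:,:2].mean(0),loss='soft_l1',f_scale=.003).x
def line(X):
    m=np.median(X,0);u,s,v=np.linalg.svd((X-X.mean(0))[:,:2],full_matrices=False)
    return X.mean(0),v[0]
def box(P,lo,hi):
    P=P.reshape(-1,3);return P[np.all((P>lo)&(P<hi),axis=1)]
E
python3 - <<'E'
from meas import *
for c in("scene","top"):
    d=np.load(c+"0.npz");P=d["P"]
    X=box(P,[.63,-.215,.222],[.73,.2,.235]);X=X[(abs(X[:,1])>.08)]
    m,v=line(X);v=v*np.sign(v[1]);yaw=np.arctan2(-v[0],v[1]);print(c,"rail",m.round(4),"yaw",yaw.round(4),"n",len(X))
    ex=np.array([np.cos(yaw),np.sin(yaw)]);ey=v
    Y=box(P,[.6,-.1,.238],[.75,.1,.25])[:,:2]-m[:2];print(" block along",np.percentile(Y@ey,[2,50,98]).round(4),"across",np.percentile(Y@ex,[2,98]).round(4))
    C=box(P,[.6,-.06,.28],[.75,.06,.30]);cm,cv=line(C);print(" clamp",cm.round(4),cv.round(3),"n",len(C),"along",((cm[:2]-m[:2])@ey).round(4),((cm[:2]-m[:2])@ex).round(4),C[:,2].min().round(3),C[:,2].max().round(3))
    W=(C[:,:2]-cm[:2])@np.array([-cv[1],cv[0]]);L=(C[:,:2]-cm[:2])@cv
    for a in(-.04,-.02,0,.02,.04):
        k=abs(L-a)<.01; print("   w",a,(np.ptp(W[k])).round(4) if k.any() else None, C[k,2].mean().round(3))
    B=box(P,[.49,-.19,.055],[.66,-.0,.068]);b=circ(B,.073);print(" bowl",b.round(4),"n",len(B),"along",((b-m[:2])@ey).round(4),((b-m[:2])@ex).round(4))
    H=box(P,[.3,-.42,.135],[.46,-.2,.155]);hm,hv=line(H);print(" bail",hm.round(4),hv.round(3),"n",len(H),H.min(0).round(3),H.max(0).round(3))
    K=box(P,[.3,-.42,.04],[.46,-.2,.055]);print(" rim",K.min(0).round(3),K.max(0).round(3),cv2.minAreaRect(K[:,:2].astype(np.float32)))
E
```

```text
scene rail [6.833e-01 6.000e-04 2.272e-01] yaw 0.0263 n 1029
 block along [-0.0604  0.0082  0.0459] across [-0.061   0.0287]
 clamp [ 0.6844 -0.0064  0.2882] [ 0.994 -0.111] n 348 along -0.0071 0.0009 0.28 0.296
   w -0.04 0.0162 0.287
   w -0.02 0.0235 0.288
   w 0 0.0323 0.29
   w 0.02 0.0194 0.288
   w 0.04 0.0162 0.286
 bowl [ 0.5808 -0.0947] n 171 along -0.0926 -0.105
 bail [ 0.3883 -0.3039  0.1443] [0.024 1.   ] n 219 [ 0.374 -0.367  0.135] [ 0.398 -0.245  0.154]
 rim [ 0.344 -0.37   0.04 ] [ 0.426 -0.241  0.055] ((0.3847924470901489, -0.3055216670036316), (0.1297704577445984, 0.08164631575345993), 89.92668151855469)
top rail [ 0.6835 -0.01    0.2275] yaw 0.0284 n 809
 block along [-0.0505 -0.0033  0.0542] across [-0.056   0.0279]
 clamp [ 0.6824 -0.008   0.2891] [-0.993  0.117] n 261 along 0.002 -0.0011 0.283 0.297
   w -0.04 0.0137 0.288
   w -0.02 0.0262 0.289
   w 0 0.03 0.291
   w 0.02 0.0211 0.288
   w 0.04 0.0135 0.288
 bowl [ 0.5801 -0.0966] n 245 along -0.0837 -0.1059
 bail [ 0.3848 -0.3073  0.1457] [-0.03 -1.  ] n 216 [ 0.376 -0.371  0.135] [ 0.392 -0.246  0.153]
 rim [ 0.345 -0.368  0.04 ] [ 0.424 -0.245  0.055] ((0.38477039337158203, -0.3070567548274994), (0.12438996881246567, 0.07716616243124008), 88.45545196533203)
```

Run:
```python
import cv2,numpy as np
a=cv2.imread("pics/scene0.png");f=lambda r:cv2.resize(r,(390,390),interpolation=cv2.INTER_CUBIC)
cv2.imwrite("pics/crop2.png",np.hstack([f(a[255:335,235:315]),f(a[170:250,205:285])]))
```

```text
(no output)
```

View pics/crop2.png

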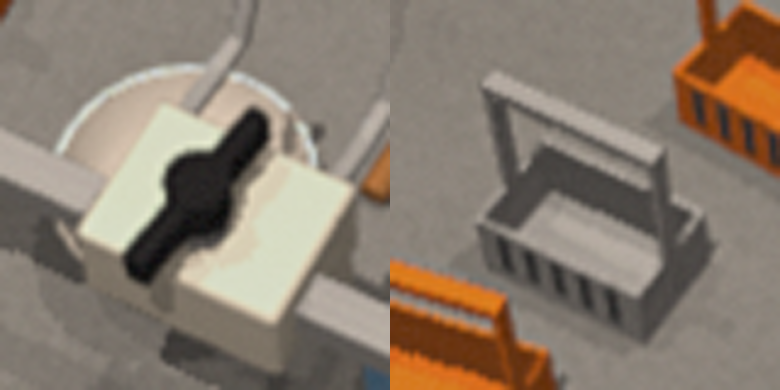

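The scene crop shows the clamp bar at (200,190) with a round hub of about 30 mm, and the grey basket with its handle upright. The measurements agree: rail yaw is 0.027, the block is at y = -0.0075, and the bowl is at (0.580, -0.096), so the block must move 86 mm toward -y.

```bash
cat > go.py <<'E'
# usage: go.py x y z heading(of tool y) -> slide/angular units from the present pose, tool kept vertical
from h import *
import sys
x,y,z,a=map(float,sys.argv[1:5]);s=ctrl.get_state()
R0=R.from_rotvec(s["tool_rot"]);p=np.array(s["position"])
ty=np.array([np.cos(a),np.sin(a),0]);tz=np.array([0,0,-1.]);tx=np.cross(ty,tz)
R1=R.from_matrix(np.c_[tx,ty,tz])
print("t",round(s["time"],2),"pos",p.round(4),"head",np.arctan2(*R0.as_matrix()[[1,0],1]).round(4),"F",np.round(s["ft_force"],1),"q7",round(s["joint_positions"][6],2),"w",round(s["grip_width"],3),"gf",round(s["grip_force"],1))
print("slide",(R0.inv().apply(np.array([x,y,z])-p)/.25).round(3).tolist(),"ang",np.round((R0.inv()*R1).as_rotvec(degrees=True)/30,3).tolist())
E
python3 go.py 0.40 0.45 0.33 0.68; python3 go.py .45 .4 .33 .68
```

```text
t 1.3 pos [0.2337 0.6065 0.2336] head 1.203 F [ 0.1  0.2 -0.4] q7 -0.06 w 0.996 gf 0.0
slide [-0.846, -0.345, -0.386] ang [0.0, 0.0, 0.999]
t 1.3 pos [0.2337 0.6065 0.2336] head 1.203 F [ 0.1  0.2 -0.4] q7 -0.06 w 0.996 gf 0.0
slide [-1.104, -0.46, -0.386] ang [0.0, 0.0, 0.999]
```

```bash
python3 -m inch '[{"slide":[-0.1,-0.04,-0.38],"angular":[0,0,0.25],"claw":-1},{"slide":[-0.3,-0.13,-0.38],"angular":[0,0,0.5],"claw":-1},{"slide":[-0.5,-0.2,-0.38],"angular":[0,0,0.75],"claw":-1},{"slide":[-0.7,-0.28,-0.38],"angular":[0,0,1],"claw":-1},{"slide":[-0.85,-0.35,-0.38],"angular":[0,0,1],"claw":-1},{"slide":[-0.85,-0.35,-0.38],"angular":[0,0,1],"claw":-1}]' 20; python3 go.py .56 .25 .33 .2
```

```text
time: 1.9
position: [0.4049, 0.4441, 0.3295]
tool_rot: [1.362, 2.828, 0.001]
ft_force: [1.0, 0.4, -0.4]
grip_width: 0.536
grip_force: 0.0
t 1.9 pos [0.4049 0.4441 0.3295] head 0.673 F [ 1.   0.4 -0.4] q7 -0.19 w 0.536 gf 0.0
slide [-0.994, 0.001, 0.0] ang [0.004, 0.003, 0.903]
```

```bash
python3 -m inch '[{"slide":[-0.2,0,0],"angular":[0,0,0.25],"claw":-1},{"slide":[-0.4,0,0],"angular":[0,0,0.5],"claw":-1},{"slide":[-0.6,0,0],"angular":[0,0,0.75],"claw":-1},{"slide":[-0.8,0,0],"angular":[0,0,0.9],"claw":-1},{"slide":[-1,0,0],"angular":[0,0,0.9],"claw":-1},{"slide":[-1,0,0],"angular":[0,0,0.9],"claw":-1}]'; python3 go.py .648 .085 .33 .027
```

```text
time: 2.5
position: [0.5626, 0.2445, 0.3288]
tool_rot: [1.992, 2.422, -0.003]
ft_force: [0.7, -0.7, -0.1]
grip_width: 0.029
grip_force: 0.0
t 2.5 pos [0.5626 0.2445 0.3288] head 0.1942 F [ 0.7 -0.7 -0.1] q7 -0.21 w 0.029 gf 0.0
slide [-0.692, 0.212, -0.0] ang [0.005, 0.01, 0.319]
```

```bash
python3 -m inch '[{"slide":[-0.2,0.06,0],"angular":[0,0,0.2],"claw":-1},{"slide":[-0.4,0.12,0],"angular":[0,0,0.32],"claw":-1},{"slide":[-0.6,0.18,0],"angular":[0,0,0.32],"claw":-1},{"slide":[-0.69,0.21,0],"angular":[0,0,0.32],"claw":-1},{"slide":[-0.69,0.21,0.2],"angular":[0,0,0.32],"claw":-1},{"slide":[-0.69,0.21,0.38],"angular":[0,0,0.32],"claw":-1},{"slide":[-0.69,0.21,0.38],"angular":[0,0,0.32],"claw":-1}]'; python3 go.py .650 -.029 .233 .027
```

```text
time: 3.2
position: [0.6404, 0.0959, 0.2263]
tool_rot: [-2.171, -2.26, 0.017]
ft_force: [-0.8, 0.3, -0.5]
grip_width: 0.004
grip_force: 0.0
t 3.2 pos [0.6404 0.0959 0.2263] head 0.0404 F [-0.8  0.3 -0.5] q7 -0.04 w 0.004 gf 0.0
slide [-0.501, 0.018, -0.026] ang [-0.025, 0.004, 0.026]
```

```bash
python3 -m inch '[{"slide":[-0.06,0.02,-0.03],"angular":[0,0,0.02],"claw":-1},{"slide":[-0.12,0.02,-0.03],"angular":[0,0,0.02],"claw":-1},{"slide":[-0.16,0.02,-0.03],"angular":[0,0,0.02],"claw":-1},{"slide":[-0.2,0.02,-0.03],"angular":[0,0,0.02],"claw":-1},{"slide":[-0.24,0.02,-0.03],"angular":[0,0,0.02],"claw":-1},{"slide":[-0.28,0.02,-0.03],"angular":[0,0,0.02],"claw":-1},{"slide":[-0.32,0.02,-0.03],"angular":[0,0,0.02],"claw":-1},{"slide":[-0.36,0.02,-0.03],"angular":[0,0,0.02],"claw":-1},{"slide":[-0.4,0.02,-0.03],"angular":[0,0,0.02],"claw":-1},{"slide":[-0.4,0.02,-0.03],"angular":[0,0,0.02],"claw":-1}]'
cat > look.py <<'E'
from meas import *
import sys
im=ctrl.get_image(sys.argv[1]);P=cloud(im);save(im,sys.argv[2])
b=np.array([.5805,-.0957]);ey=np.array([-.027,1]);ex=np.array([1,.027]);m=np.array([.6834,-.005])
C=box(P,[.62,-.17,.262],[.75,.08,.2975]);q=(C[:,:2]-m)@ex;C=C[abs(q)<.055]
B=box(P,[.6,-.2,.240],[.75,.1,.25])[:,:2]-b
if len(C): cm,cv=line(C);print("clamp",cm.round(4),"ang",np.arctan2(cv[1]*np.sign(cv[0]),abs(cv[0])).round(3),"off bowl",((cm[:2]-b)@ey).round(4),len(C))
print("block-bowl",np.percentile(B@ey,[1,50,99]).round(4))
X=box(P,[.49,-.19,.055],[.66,-.0,.068]);
if len(X)>20: print("bowl",circ(X,.073).round(4))
E
python3 look.py top top1.png; python3 look.py scene scene1.png;python3 go.py .650 -.029 .233 .027
```

```text
time: 4.2
position: [0.6549, -0.0037, 0.2441]
tool_rot: [2.187, 2.253, 0.008]
ft_force: [0.3, 2.6, 1.4]
grip_width: 0.005
grip_force: 1.2
clamp [ 0.6786 -0.0697  0.2884] ang -0.157 off bowl 0.0233 202
block-bowl [-0.0302 -0.0076  0.0328]
bowl [ 0.5814 -0.095 ]
clamp [ 0.6899 -0.0666  0.287 ] ang -0.102 off bowl 0.0262 362
block-bowl [-0.029  -0.0119  0.0899]
bowl [ 0.5809 -0.0966]
t 4.3 pos [ 0.6545 -0.0037  0.2427] head 0.03 F [0.1 1.6 2. ] q7 0.11 w 0.004 gf 1.0
slide [-0.101, -0.021, 0.039] ang [0.006, -0.001, 0.006]
```

```bash
python3 -m inch '[{"slide":[-0.03,0,0.02],"angular":[0,0,0],"claw":-1},{"slide":[-0.06,0,0.02],"angular":[0,0,0],"claw":-1},{"slide":[-0.09,-0.01,0.02],"angular":[0,0,0],"claw":-1},{"slide":[-0.1,-0.01,0.02],"angular":[0,0,0],"claw":-1},{"slide":[-0.1,-0.01,0.02],"angular":[0,0,0],"claw":-1}]'
python3 look.py top top2.png; python3 look.py scene scene2.png;python3 go.py .650 -.029 .233 .027
```

```text
time: 4.8
position: [0.653, -0.0273, 0.2363]
tool_rot: [2.186, 2.256, 0.005]
ft_force: [2.9, 5.3, 0.7]
grip_width: 0.008
grip_force: 2.0
clamp [ 0.6729 -0.0955  0.2888] ang -0.201 off bowl -0.0023 108
block-bowl [-0.0521 -0.0299  0.0057]
bowl [ 0.5809 -0.0951]
clamp [ 0.6905 -0.0871  0.2867] ang 0.015 off bowl 0.0056 396
block-bowl [-0.0522 -0.0357  0.0657]
bowl [ 0.5799 -0.097 ]
t 4.9 pos [ 0.653  -0.0273  0.2363] head 0.0317 F [2.1 4.6 0.4] q7 0.15 w 0.005 gf 2.0
slide [-0.006, -0.012, 0.013] ang [0.005, -0.003, 0.009]
```

```bash
python3 -m inch '[{"slide":[0.1,0,0],"angular":[0,0,0],"claw":-1},{"slide":[0.2,0,0],"angular":[0,0,0],"claw":-1},{"slide":[0.2,0,-0.2],"angular":[0,0,-0.28],"claw":0.5},{"slide":[0.2,0,-0.4],"angular":[0,0,-0.56],"claw":1},{"slide":[0.2,0,-0.45],"angular":[0,0,-0.84],"claw":1},{"slide":[0.2,0,-0.45],"angular":[0,0,-1],"claw":1},{"slide":[0.2,0,-0.45],"angular":[0,0,-1],"claw":1}]'
python3 look.py top top3.png; python3 look.py scene scene3.png;python3 go.py .670 -.0 .34 1.05
```

```text
time: 5.6
position: [0.6505, 0.0197, 0.3488]
tool_rot: [1.531, 2.742, -0.002]
ft_force: [-0.5, 0.4, -0.2]
grip_width: 0.377
grip_force: 0.0
clamp [ 0.6829 -0.0909  0.2886] ang -0.124 off bowl 0.002 268
block-bowl [-0.0519 -0.0102  0.0534]
bowl [ 0.5816 -0.0959]
clamp [ 0.6882 -0.0882  0.2844] ang -0.117 off bowl 0.0046 450
block-bowl [-0.0513  0.0185  0.0561]
bowl [ 0.58   -0.0964]
t 5.7 pos [0.6501 0.0203 0.3477] head 0.5507 F [-0.5  0.7 -0.5] q7 0.56 w 0.472 gf 0.0
slide [-0.111, 0.025, 0.031] ang [-0.004, -0.001, -0.954]
```

```bash
python3 -m inch '[{"slide":[-0.05,0.01,0.02],"angular":[0,0,-0.28],"claw":1},{"slide":[-0.1,0.02,0.02],"angular":[0,0,-0.56],"claw":1},{"slide":[-0.11,0.02,0.02],"angular":[0,0,-0.84],"claw":1},{"slide":[-0.11,0.02,0.02],"angular":[0,0,-0.95],"claw":1}]'
python3 go.py .6845 -.0915 .34 1.456
```

```text
time: 6.1
position: [0.669, -0.001, 0.3421]
tool_rot: [-0.806, -3.035, 0.003]
ft_force: [0.4, -0.6, -0.8]
grip_width: 0.835
grip_force: 0.0
t 6.1 pos [ 0.669  -0.001   0.3421] head 1.0518 F [ 0.4 -0.6 -0.8] q7 1.09 w 0.835 gf 0.0
slide [-0.233, -0.284, 0.009] ang [-0.004, -0.003, -0.772]
```

```bash
python3 -m inch '[{"slide":[-0.1,-0.12,0],"angular":[0,0,-0.28],"claw":1},{"slide":[-0.2,-0.24,0],"angular":[0,0,-0.56],"claw":1},{"slide":[-0.23,-0.28,0],"angular":[0,0,-0.77],"claw":1},{"slide":[-0.23,-0.28,0],"angular":[0,0,-0.77],"claw":1},{"slide":[-0.23,-0.28,0],"angular":[0,0,-0.77],"claw":1}]'
python3 go.py .6845 -.0915 .273 1.456
```

```text
time: 6.6
position: [0.6841, -0.0881, 0.3427]
tool_rot: [-0.188, -3.134, -0.001]
ft_force: [0.0, 0.6, -0.4]
grip_width: 0.998
grip_force: 0.0
t 6.6 pos [ 0.6841 -0.0881  0.3427] head 1.4509 F [ 0.   0.6 -0.4] q7 1.62 w 0.998 gf 0.0
slide [-0.004, -0.014, 0.279] ang [0.001, -0.003, -0.01]
```

Descend, then close on the hub gently.

```bash
python3 -m inch '[{"slide":[0,-0.01,0.1],"angular":[0,0,0],"claw":1},{"slide":[0,-0.01,0.2],"angular":[0,0,0],"claw":1},{"slide":[0,-0.01,0.25],"angular":[0,0,0],"claw":1},{"slide":[0,-0.01,0.28],"angular":[0,0,0],"claw":1},{"slide":[0,-0.01,0.28],"angular":[0,0,0],"claw":1}]'; python3 -m inch '[{"slide":[0,0,0],"angular":[0,0,0],"claw":-1},{"slide":[0,0,0],"angular":[0,0,0],"claw":-1},{"slide":[0,0,0],"angular":[0,0,0],"claw":-1},{"slide":[0,0,0],"angular":[0,0,0],"claw":-1},{"slide":[0,0,0],"angular":[0,0,0],"claw":-1},{"slide":[0,0,0],"angular":[0,0,0],"claw":-1},{"slide":[0,0,0],"angular":[0,0,0],"claw":-1},{"slide":[0,0,0],"angular":[0,0,0],"claw":-1},{"slide":[0,0,0],"angular":[0,0,0],"claw":-1}]' 30
python3 go.py .6845 -.0915 .273 .95
```

```text
time: 7.1
position: [0.6838, -0.09, 0.2728]
tool_rot: [-0.182, -3.135, -0.001]
ft_force: [0.1, -0.6, 0.5]
grip_width: 1.0
grip_force: 0.0
time: 8.0
position: [0.6839, -0.092, 0.2735]
tool_rot: [-0.184, -3.136, 0.001]
ft_force: [-0.1, -1.1, 0.6]
grip_width: 0.362
grip_force: 30.0
t 8.0 pos [ 0.6839 -0.092   0.2735] head 1.4537 F [-0.1 -1.1  0.6] q7 1.63 w 0.362 gf 30.0
slide [-0.002, 0.002, 0.002] ang [-0.002, 0.0, 0.962]
```

Gripped on the hub (31 mm wide). Now turn it clockwise.

```bash
python3 -m inch '[{"slide":[0,0,0],"angular":[0,0,0.2],"claw":-1},{"slide":[0,0,0],"angular":[0,0,0.4],"claw":-1},{"slide":[0,0,0],"angular":[0,0,0.6],"claw":-1},{"slide":[0,0,0],"angular":[0,0,0.8],"claw":-1},{"slide":[0,0,0],"angular":[0,0,1],"claw":-1},{"slide":[0,0,0],"angular":[0,0,1],"claw":-1}]' 45; python3 look.py scene s4.png
python3 -m inch '[{"slide":[0,0,0],"angular":[0,0,0.2],"claw":-1},{"slide":[0,0,0],"angular":[0,0,0.4],"claw":-1},{"slide":[0,0,0],"angular":[0,0,0.6],"claw":-1},{"slide":[0,0,0],"angular":[0,0,0.8],"claw":-1},{"slide":[0,0,0],"angular":[0,0,1],"claw":-1},{"slide":[0,0,0],"angular":[0,0,1],"claw":-1}]'
python3 go.py .6845 -.0915 .273 .09; python3 look.py scene s5.png; python3 -c "from h import *;print(ctrl.get_state()['torque'])"
```

```text
time: 8.6
position: [0.6841, -0.0916, 0.2736]
tool_rot: [0.989, 2.981, -0.001]
ft_force: [0.5, -1.5, 0.4]
grip_width: 0.358
grip_force: 45.0
clamp [ 0.7188 -0.1126  0.2823] ang -0.296 off bowl -0.0206 77
block-bowl [-0.0517  0.0435  0.058 ]
bowl [ 0.5803 -0.0969]
time: 9.25
position: [0.6846, -0.0912, 0.2736]
tool_rot: [1.723, 2.625, 0.001]
ft_force: [2.1, -1.1, -0.4]
grip_width: 0.356
grip_force: 45.0
t 9.25 pos [ 0.6846 -0.0912  0.2736] head 0.409 F [ 2.1 -1.1 -0.4] q7 0.63 w 0.356 gf 45.0
slide [-0.001, -0.001, 0.002] ang [0.002, 0.001, 0.609]
clamp [ 0.6715 -0.054   0.2823] ang -1.476 off bowl 0.0393 89
block-bowl [-0.0398  0.0417  0.0579]
bowl [ 0.5804 -0.0966]
[-0.25485448 -0.48998645 -0.05583268]
```

```bash
python3 -m inch '[{"slide":[0,0,0],"angular":[0,0,0.2],"claw":-1},{"slide":[0,0,0],"angular":[0,0,0.4],"claw":-1},{"slide":[0,0,0],"angular":[0,0,0.55],"claw":-1},{"slide":[0,0,0],"angular":[0,0,0.62],"claw":-1},{"slide":[0,0,0],"angular":[0,0,0.65],"claw":-1},{"slide":[0,0,0],"angular":[0,0,0.65],"claw":-1}]'
python3 go.py .6845 -.0915 .273 .09;  python3 -c "from h import *;print(ctrl.get_state()['torque'])"
python3 -m inch '[{"slide":[0,0,0],"angular":[0,0,0],"claw":1},{"slide":[0,0,0],"angular":[0,0,0],"claw":1},{"slide":[0,0,0],"angular":[0,0,0],"claw":1},{"slide":[0,0,0],"angular":[0,0,0],"claw":1},{"slide":[0,0,0],"angular":[0,0,0],"claw":1},{"slide":[0,0,-0.15],"angular":[0,0,0],"claw":1},{"slide":[0,0,-0.3],"angular":[0,0,0],"claw":1},{"slide":[0,-0.2,-0.4],"angular":[0,0,0],"claw":1},{"slide":[0,-0.4,-0.4],"angular":[0,0,0],"claw":1},{"slide":[0,-0.6,-0.4],"angular":[0,0,0],"claw":1}]' 
python3 look.py top t6.png; python3 look.py scene s6.png; python3 go.py .50 -.25 .37 .027
```

```text
time: 9.9
position: [0.6849, -0.0911, 0.2736]
tool_rot: [2.141, 2.297, 0.002]
ft_force: [5.3, -1.5, -2.4]
grip_width: 0.361
grip_force: 45.0
t 9.9 pos [ 0.6849 -0.0911  0.2736] head 0.0706 F [ 5.3 -1.5 -2.4] q7 0.31 w 0.361 gf 45.0
slide [-0.001, -0.002, 0.003] ang [0.004, 0.001, -0.037]
[-0.42985352 -1.02508808  0.7869408 ]
time: 10.9
position: [0.5386, -0.1016, 0.3741]
tool_rot: [2.145, 2.293, -0.0]
ft_force: [-0.3, 0.8, 1.2]
grip_width: 0.992
grip_force: 0.0
clamp [ 0.6847 -0.0902  0.2876] ang -1.463 off bowl 0.0027 289
block-bowl [-0.051   0.0352  0.0567]
bowl [ 0.5803 -0.0983]
clamp [ 0.6876 -0.0876  0.2842] ang -1.471 off bowl 0.0052 455
block-bowl [-0.0506  0.0121  0.0568]
bowl [ 0.5802 -0.0967]
t 11.0 pos [ 0.5335 -0.1035  0.3744] head 0.0631 F [ 2.  -0.2  0.1] q7 0.24 w 0.994 gf 0.0
slide [-0.577, -0.171, 0.015] ang [-0.002, -0.008, 0.069]
```

Clamp angle is about 1.49, so it's tight, and the hook is within about 4 mm of the bowl's middle. Next, go to the grey basket.

```bash
python3 -m inch '[{"slide":[-0.15,-0.11,0],"angular":[0,0,0.07],"claw":1},{"slide":[-0.3,-0.22,0],"angular":[0,0,0.14],"claw":1},{"slide":[-0.45,-0.33,0],"angular":[0,0,0.14],"claw":1},{"slide":[-0.6,-0.44,0],"angular":[0,0,0.14],"claw":1},{"slide":[-0.75,-0.53,0],"angular":[0,0,0.14],"claw":1},{"slide":[-0.77,-0.57,0.2],"angular":[0,0,0.14],"claw":1},{"slide":[-0.77,-0.57,0.4],"angular":[0,0,0.14],"claw":1},{"slide":[-0.77,-0.57,0.5],"angular":[0,0,0.14],"claw":1},{"slide":[-0.77,-0.57,0.5],"angular":[0,0,0.14],"claw":1}]'
python3 go.py .3855 -.306 .137 -.01
python3 - <<'E'
from meas import *
im=ctrl.get_image("top");P=cloud(im)
X=box(P,[.5,-.17,.225],[.63,-.02,.275]);print(len(X))
for s in(-1,1):
    Y=X[(X[:,1]+.093)*s>.02];print(s,len(Y),Y.min(0).round(3),Y.max(0).round(3),np.median(Y,0).round(4))
    for x in np.arange(.54,.63,.01):
        k=abs(Y[:,0]-x)<.005
        if k.any():print("  ",x.round(3),Y[k,1].mean().round(4),Y[k,2].max().round(3))
E
```

```text
time: 11.9
position: [0.4082, -0.3013, 0.2451]
tool_rot: [-2.225, -2.209, 0.004]
ft_force: [-0.0, 0.1, 0.0]
grip_width: 1.0
grip_force: 0.0
t 11.9 pos [ 0.4082 -0.3013  0.2451] head -0.0072 F [-0.   0.1  0. ] q7 0.58 w 1.0 gf 0.0
slide [-0.021, -0.088, 0.433] ang [-0.012, -0.006, 0.005]
187
-1 88 [ 0.561 -0.142  0.228] [ 0.63  -0.13   0.265] [ 0.5959 -0.1355  0.2371]
   0.56 -0.1374 0.265
   0.57 -0.1357 0.261
   0.58 -0.1359 0.243
   0.59 -0.1357 0.239
   0.6 -0.1349 0.238
   0.61 -0.1343 0.24
   0.62 -0.135 0.242
1 99 [ 0.559 -0.073  0.229] [ 0.63  -0.043  0.263] [ 0.5972 -0.0515  0.2367]
   0.56 -0.0527 0.263
   0.57 -0.0522 0.256
   0.58 -0.0512 0.24
   0.59 -0.0509 0.239
   0.6 -0.0502 0.237
   0.61 -0.0509 0.24
   0.62 -0.05 0.242
```

```bash
python3 -m inch '[{"slide":[-0.02,-0.09,0],"angular":[0,0,0],"claw":1},{"slide":[-0.02,-0.09,0.15],"angular":[0,0,0],"claw":1},{"slide":[-0.02,-0.09,0.3],"angular":[0,0,0],"claw":1},{"slide":[-0.02,-0.09,0.4],"angular":[0,0,0],"claw":1},{"slide":[-0.02,-0.09,0.43],"angular":[0,0,0],"claw":1},{"slide":[-0.02,-0.09,0.43],"angular":[0,0,0],"claw":1},{"slide":[-0.02,-0.09,0.43],"angular":[0,0,0],"claw":1}]'
python3 go.py .3855 -.306 .137 -.01
```

```text
time: 12.65
position: [0.3894, -0.3084, 0.1432]
tool_rot: [2.226, 2.212, 0.002]
ft_force: [0.4, -0.7, 0.9]
grip_width: 0.998
grip_force: 0.0
t 12.65 pos [ 0.3894 -0.3084  0.1432] head -0.0063 F [ 0.4 -0.7  0.9] q7 0.66 w 0.998 gf 0.0
slide [0.009, -0.016, 0.025] ang [0.006, 0.003, 0.007]
```

```bash
python3 -m inch '[{"slide":[0.01,-0.016,0.025],"angular":[0,0,0],"claw":0},{"slide":[0.01,-0.016,0.025],"angular":[0,0,0],"claw":0},{"slide":[0.01,-0.016,0.025],"angular":[0,0,0],"claw":-1},{"slide":[0.01,-0.016,0.025],"angular":[0,0,0],"claw":-1},{"slide":[0.01,-0.016,0.025],"angular":[0,0,0],"claw":-1},{"slide":[0.01,-0.016,0.025],"angular":[0,0,0],"claw":-1},{"slide":[0.01,-0.016,0.025],"angular":[0,0,0],"claw":-1},{"slide":[0.01,-0.016,0.025],"angular":[0,0,0],"claw":-1},{"slide":[0.01,-0.016,0.025],"angular":[0,0,0],"claw":-1},{"slide":[0.01,-0.016,0.025],"angular":[0,0,0],"claw":-1}]' 40
python3 go.py .3855 -.306 .137 -.01
```

```text
time: 13.65
position: [0.384, -0.3049, 0.1348]
tool_rot: [2.229, 2.214, 0.0]
ft_force: [0.5, 0.7, 0.4]
grip_width: 0.173
grip_force: 0.4
t 13.65 pos [ 0.384  -0.3049  0.1348] head -0.0065 F [0.5 0.7 0.4] q7 0.66 w 0.173 gf 0.4
slide [-0.005, 0.006, -0.009] ang [0.0, 0.0, 0.007]
```

```bash
python3 -m inch '[{"slide":[0,0,-0.015],"angular":[0,0,0],"claw":-0.6},{"slide":[0,0,-0.015],"angular":[0,0,0],"claw":-0.6},{"slide":[0,0,-0.015],"angular":[0,0,0],"claw":-1},{"slide":[0,0,-0.015],"angular":[0,0,0],"claw":-1},{"slide":[0,0,-0.015],"angular":[0,0,0],"claw":-1},{"slide":[0,0,-0.015],"angular":[0,0,0],"claw":-1}]' 50
python3 -m inch '[{"slide":[0,0,-0.1],"angular":[0,0,0],"claw":-1},{"slide":[0,0,-0.2],"angular":[0,0,0],"claw":-1},{"slide":[0,0,-0.35],"angular":[0,0,0],"claw":-1},{"slide":[0,0,-0.5],"angular":[0,0,0],"claw":-1},{"slide":[0,0,-0.65],"angular":[0,0,0],"claw":-1},{"slide":[0,0,-0.75],"angular":[0,0,0],"claw":-1},{"slide":[0,0,-0.75],"angular":[0,0,0],"claw":-1}]'
python3 look.py scene s7.png >/dev/null; python3 go.py .45 -.0935 .30 .027
```

```text
time: 14.25
position: [0.3841, -0.3048, 0.1387]
tool_rot: [2.228, 2.214, 0.001]
ft_force: [1.4, 1.0, 2.0]
grip_width: 0.151
grip_force: 50.0
time: 14.95
position: [0.3849, -0.3059, 0.3288]
tool_rot: [2.225, 2.211, 0.003]
ft_force: [-0.2, -0.3, -2.4]
grip_width: 0.152
grip_force: 50.0
t 15.0 pos [ 0.384  -0.3053  0.3265] head -0.0067 F [ 0.7  0.2 -2.5] q7 0.55 w 0.151 gf 50.0
slide [0.849, 0.258, 0.106] ang [0.003, 0.001, -0.064]
```

View pics/s7.png

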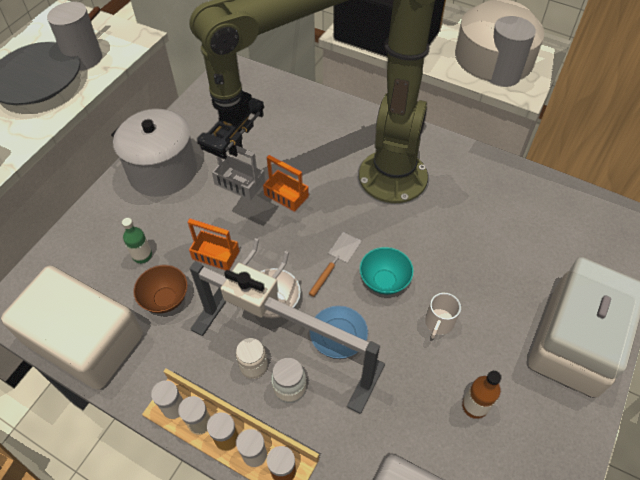

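The grey basket is lifted at (238,175) and hangs upright. The tight clamp and the orange baskets haven't moved. Carry it to a point in front of the hook.

```bash
python3 -m inch '[{"slide":[0.1,0.03,0],"angular":[0,0,0],"claw":-1},{"slide":[0.2,0.06,0],"angular":[0,0,0],"claw":-1},{"slide":[0.32,0.1,0],"angular":[0,0,0],"claw":-1},{"slide":[0.44,0.14,0],"angular":[0,0,-0.03],"claw":-1},{"slide":[0.56,0.18,0],"angular":[0,0,-0.06],"claw":-1},{"slide":[0.68,0.22,0],"angular":[0,0,-0.06],"claw":-1},{"slide":[0.78,0.25,0.03],"angular":[0,0,-0.06],"claw":-1},{"slide":[0.85,0.26,0.1],"angular":[0,0,-0.06],"claw":-1},{"slide":[0.85,0.26,0.1],"angular":[0,0,-0.06],"claw":-1}]'
python3 go.py .587 -.0935 .285 .027
python3 - <<'E'
from meas import *
im=ctrl.get_image("scene");P=cloud(im);save(im,"s8.png")
s=ctrl.get_state();p=np.array(s["position"]);print(p)
X=box(P,p+[-.12,-.09,-.16],p+[.12,.09,.02])
for a,b in((-.16,-.13),(-.1,-.08),(-.01,.015)):
    Y=X[(X[:,2]-p[2]>a)&(X[:,2]-p[2]<b)]-p; print(a,len(Y),np.percentile(Y,[2,98],axis=0).round(3).tolist())
im=ctrl.get_image("top");P=cloud(im);save(im,"t8.png")
cv2.imwrite("pics/c8.png",np.hstack([cv2.resize(cv2.imread("pics/s8.png")[150:330,180:340],(390,440)),cv2.resize(cv2.imread("pics/t8.png")[140:320,270:430],(390,440))]))
E
```

```text
time: 15.9
position: [0.4482, -0.0895, 0.2963]
tool_rot: [-2.183, -2.25, 0.009]
ft_force: [-0.8, -0.6, -2.3]
grip_width: 0.15
grip_force: 50.0
t 15.9 pos [ 0.4482 -0.0895  0.2963] head 0.03 F [-0.8 -0.6 -2.3] q7 0.11 w 0.15 gf 50.0
slide [-0.033, 0.555, 0.04] ang [-0.016, -0.001, 0.006]
[ 0.4485667  -0.09182607  0.29786369]
-0.16 555 [[-0.037, -0.058, -0.141], [0.037, 0.059, -0.131]]
-0.1 351 [[-0.04, -0.06, -0.1], [0.039, 0.06, -0.083]]
-0.01 145 [[-0.008, 0.01, -0.009], [0.015, 0.06, 0.011]]
```

View pics/c8.png

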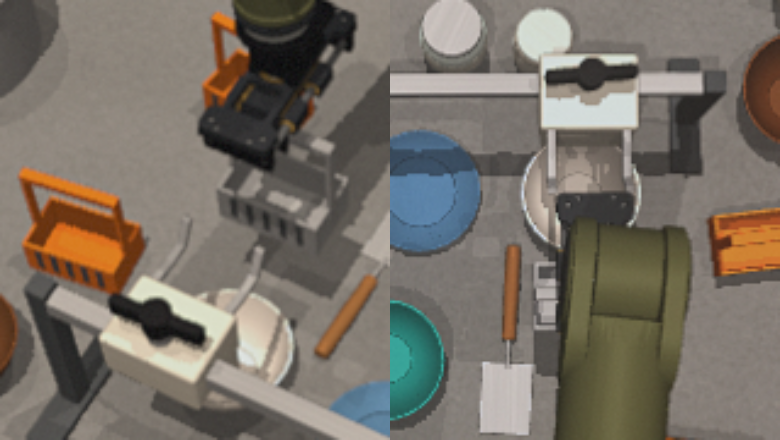

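The left half of the crop shows the basket upright under the gripper at about (280,190), with both prongs clear at (185,250) and (250,275). The basket is centred on the TCP. Move forward above the tips.

```bash
python3 -m inch '[{"slide":[-0.01,0.08,0.03],"angular":[0,0,0],"claw":-1},{"slide":[-0.01,0.16,0.03],"angular":[0,0,0],"claw":-1},{"slide":[-0.015,0.24,0.03],"angular":[0,0,0],"claw":-1},{"slide":[-0.015,0.32,0.03],"angular":[0,0,0],"claw":-1},{"slide":[-0.015,0.4,0.03],"angular":[0,0,0],"claw":-1},{"slide":[-0.015,0.46,0.03],"angular":[0,0,0],"claw":-1},{"slide":[-0.015,0.51,0.03],"angular":[0,0,0],"claw":-1},{"slide":[-0.015,0.54,0.03],"angular":[0,0,0],"claw":-1},{"slide":[-0.015,0.54,0.03],"angular":[0,0,0],"claw":-1},{"slide":[-0.015,0.54,0.03],"angular":[0,0,0],"claw":-1}]'
python3 go.py .588 -.0935 .239 .027
```

```text
time: 17.0
position: [0.5848, -0.0937, 0.2935]
tool_rot: [-2.194, -2.248, 0.001]
ft_force: [-0.5, 0.2, -1.6]
grip_width: 0.154
grip_force: 50.0
t 17.0 pos [ 0.5848 -0.0937  0.2935] head 0.0242 F [-0.5  0.2 -1.6] q7 0.21 w 0.154 gf 50.0
slide [0.0, 0.013, 0.218] ang [-0.001, 0.0, -0.005]
```

```bash
python3 -m inch '[{"slide":[0,0.01,0.04],"angular":[0,0,0],"claw":-1},{"slide":[0,0.01,0.08],"angular":[0,0,0],"claw":-1},{"slide":[0,0.01,0.12],"angular":[0,0,0],"claw":-1},{"slide":[0,0.01,0.15],"angular":[0,0,0],"claw":-1},{"slide":[0,0.01,0.18],"angular":[0,0,0],"claw":-1},{"slide":[0,0.01,0.2],"angular":[0,0,0],"claw":-1},{"slide":[0,0.01,0.2],"angular":[0,0,0],"claw":-1},{"slide":[0,0.01,0.2],"angular":[0,0,0],"claw":-1}]'
python3 go.py .588 -.0935 .239 .027
```

```text
time: 17.8
position: [0.5879, -0.0931, 0.2437]
tool_rot: [2.193, 2.249, 0.0]
ft_force: [-0.4, -0.2, -1.9]
grip_width: 0.154
grip_force: 50.0
t 17.8 pos [ 0.5879 -0.0931  0.2437] head 0.025 F [-0.4 -0.2 -1.9] q7 0.22 w 0.154 gf 50.0
slide [-0.001, 0.0, 0.019] ang [0.001, 0.0, -0.004]
```

```bash
python3 -m inch '[{"slide":[0,0,0.008],"angular":[0,0,0],"claw":-1},{"slide":[0,0,0.016],"angular":[0,0,0],"claw":-1},{"slide":[0,0,0.02],"angular":[0,0,0],"claw":-1},{"slide":[0,0,0.02],"angular":[0,0,0],"claw":-1}]'
python3 go.py .588 -.0935 .239 .027
```

```text
time: 18.2
position: [0.5879, -0.0931, 0.2387]
tool_rot: [2.194, 2.249, 0.0]
ft_force: [0.5, -0.1, -1.7]
grip_width: 0.157
grip_force: 50.0
t 18.2 pos [ 0.5879 -0.0931  0.2387] head 0.0249 F [ 0.5 -0.1 -1.7] q7 0.23 w 0.157 gf 50.0
slide [-0.002, 0.0, -0.001] ang [0.001, -0.0, -0.004]
```

```bash
python3 -m inch '[{"slide":[0,0,0.004],"angular":[0,0,0],"claw":-1},{"slide":[0,0,0.008],"angular":[0,0,0],"claw":-1},{"slide":[0,0,0.008],"angular":[0,0,0],"claw":-1}]'
python3 go.py .588 -.0935 .239 .027
```

```text
time: 18.5
position: [0.5879, -0.0931, 0.2385]
tool_rot: [2.193, 2.249, 0.002]
ft_force: [-2.6, 0.7, 7.4]
grip_width: 0.154
grip_force: 50.0
t 18.5 pos [ 0.5879 -0.0931  0.2385] head 0.025 F [-2.6  0.7  7.4] q7 0.23 w 0.154 gf 50.0
slide [-0.002, 0.0, -0.002] ang [0.002, -0.001, -0.004]
```

Contact: the handle rests on the prongs (+7 N, at height 0.2385 as expected). Open partly so the rear finger clears the block, then lift away.

```bash
python3 -m inch '[{"slide":[0,0,0.004],"angular":[0,0,0],"claw":-0.4},{"slide":[0,0,0.004],"angular":[0,0,0],"claw":-0.25},{"slide":[0,0,0.004],"angular":[0,0,0],"claw":-0.15},{"slide":[0,0,0.004],"angular":[0,0,0],"claw":-0.15},{"slide":[0,0,0.004],"angular":[0,0,0],"claw":-0.15}]'
python3 go.py .588 -.0935 .239 .027
python3 -m inch '[{"slide":[0,0,-0.06],"angular":[0,0,0],"claw":-0.15},{"slide":[0,0,-0.14],"angular":[0,0,0],"claw":-0.15},{"slide":[0,0,-0.26],"angular":[0,0,0],"claw":-0.15},{"slide":[0,-0.1,-0.4],"angular":[0,0,0],"claw":-0.15},{"slide":[0,-0.25,-0.4],"angular":[0,0,0],"claw":-0.15},{"slide":[0,-0.4,-0.4],"angular":[0,0,0],"claw":-0.15},{"slide":[0,-0.6,-0.4],"angular":[0,0,0],"claw":-0.15},{"slide":[0,-0.6,-0.4],"angular":[0,0,0],"claw":-0.15}]'
python3 look.py top t9.png
python3 - <<'E'
from meas import *
for c in("top","scene"):
    im=ctrl.get_image(c);P=cloud(im);save(im,c+"9.png")
    X=box(P,[.57,-.17,.241],[.625,-.02,.258]);m,v=line(X);print(c,"bail",len(X),m.round(4),v.round(3),X.min(0).round(3),X.max(0).round(3))
cv2.imwrite("pics/c9.png",np.hstack([cv2.resize(cv2.imread("pics/scene9.png")[150:330,180:340],(390,440)),cv2.resize(cv2.imread("pics/top9.png")[140:320,270:430],(390,440))]))
E
```

```text
time: 19.0
position: [0.5878, -0.0931, 0.2354]
tool_rot: [-2.194, -2.249, 0.0]
ft_force: [-0.2, 0.7, 0.3]
grip_width: 0.412
grip_force: 0.0
t 19.0 pos [ 0.5878 -0.0931  0.2354] head 0.025 F [-0.2  0.7  0.3] q7 0.23 w 0.412 gf 0.0
slide [-0.002, 0.001, -0.015] ang [-0.0, 0.0, -0.004]
time: 19.8
position: [0.433, -0.0982, 0.3374]
tool_rot: [-2.195, -2.246, -0.007]
ft_force: [0.3, -0.4, -0.3]
grip_width: 0.425
grip_force: 0.0
clamp [ 0.6843 -0.091   0.287 ] ang -1.469 off bowl 0.0019 304
block-bowl [-0.0513  0.0055  0.0564]
bowl [ 0.5809 -0.0978]
top bail 239 [ 0.5883 -0.0977  0.2465] [ 0.002 -1.   ] [ 0.57  -0.156  0.241] [ 0.625 -0.038  0.254]
scene bail 306 [ 0.5885 -0.095   0.2461] [-0.001  1.   ] [ 0.57  -0.157  0.241] [ 0.625 -0.035  0.254]
```

View pics/c9.png

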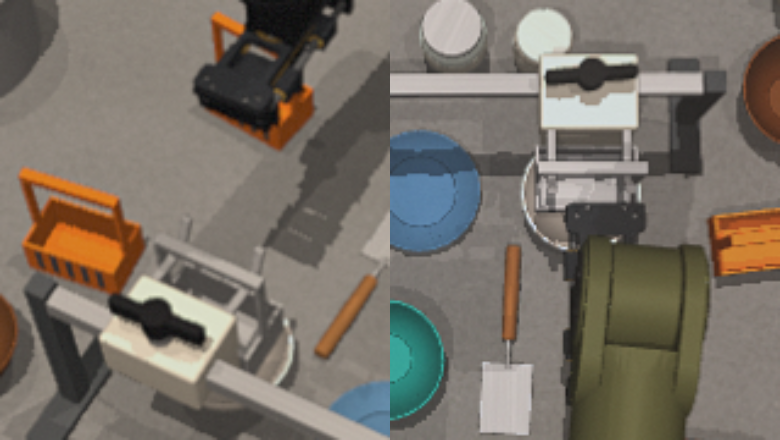

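The crop shows the basket hanging level on both prongs, with the handle at left half (210,260) and right half (590,167), over the white bowl. The clamp lies along the rail. The bail is at (0.588, -0.096), within 3 mm of the hook point. I'll let it settle briefly, then hand in.

```bash
python3 -m inch '[{"slide":[0,0,0],"angular":[0,0,0],"claw":-0.15},{"slide":[0,0,0],"angular":[0,0,0],"claw":-0.15},{"slide":[0,0,0],"angular":[0,0,0],"claw":-0.15},{"slide":[0,0,0],"angular":[0,0,0],"claw":-0.15},{"slide":[0,0,0],"angular":[0,0,0],"claw":-0.15}]'; python3 -c "
from bench import ctrl
print(ctrl.close_job())"
```

```text
time: 20.45
position: [0.4381, -0.0968, 0.3353]
tool_rot: [-2.194, -2.249, 0.001]
ft_force: [0.2, -0.6, 0.1]
grip_width: 0.423
grip_force: 0.0
the job is handed in; nothing more can be done
None
```

The job is handed in at about 20 s on the robot's clock: the hook block is within about 5 mm of the bowl's middle, the clamp is tight at about 1.49 rad, and the grey basket hangs level on both prongs over the white bowl; the judge returned no verdict, so these are my own camera measurements.

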